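Lock the spice carousel with its retaining pin

ROBOT

A 6-joint arm with a two-finger parallel gripper is mounted at the origin on the work surface. World frame = base frame: x ahead of the robot, y to its left, z up, the work surface at z = 0. Lengths are in m, angles in rad, forces in N, time in s.
With the tool pointing down it reaches from about 0.35 to 0.85 m from the base axis. Payload 8.1 kg.
Tool frame: the origin (TCP) lies where the fingers leave the gripper's body, on its centre line; the fingertips stand 84 mm ahead of it and the grasp point (between the pads) lies 65 mm ahead of it; z points along the fingers, y is the line along which they close (so a half turn about z gives the same grasp; the last joint's range is limited). The gripper opens to 93 mm and grips with 3 to 60 N. Pads are 15 mm wide; open, the fingers measure 128 mm over their backs; the gripper's body (75 mm by 188 mm) begins 65 mm behind the grasp point.
Start: joints at [-1.234, 0.13, 1.488, -0, 1.523, -0.085], TCP at [0.246, -0.547, 0.303] pointing down, gripper open.
Joint ranges: [-2.96, 2.96], [-0.89, 2.26], [0.02, 2.5], [-1.34, 4.48], [0, 2.73], [-2.66, 2.66]. Speed limits (rad/s): [2.39, 2.39, 2.79, 3.14, 3.14, 3.14].

INTERFACE

Orientations are given as a rotation vector (axis times angle).
In Python, from plant import robot gives the robot as it stands.
- The arm moves only by the shell command python3 -m jog 'ROWS' [FORCE]. ROWS is text: rows parted by semicolons, each of 5 numbers parted by spaces: the opening, from 0 (shut) to 1 (fully open), then the shift along the tool's x, y, z in m, then the turn about the tool's z in degrees. A call has 1 to 10 rows; each row shifts and turns the commanded pose from where the row before left it, along the tool's axes as they then stand; what a row does not reach is not made up. A row lasts 1/12 s, in which the tool goes at most 41.7 mm and 7.16 degrees, less where a joint would pass 70% of its speed; a pose out of reach is approached as far as the arm can. A call with a gripper value outside its range is refused whole. The fingers move at their own pace and stop on an object; FORCE is the grip in N (left out, the last holds). Time passes only in rows, so rows that do not move let the fingers close. It gives the time, the measured TCP pose, the force, the opening and the grip force at its end, in the units of the state.
- robot.read_state(): the state, without advancing time (a new reading comes with each control period).
- robot.read_camera(name): name is "scene" or "top" or "wrist"; returns a dict with "color" (384x512x3 uint8, red, green, blue), "intrinsics" (3x3 intrinsics, pixels), "k1" (the pictures are not rectified: a ray, as slopes to the right and down, at radius r is drawn at 1 + k1 r^2 times it, then the intrinsics apply), "pose" (4x4, takes a point from camera to world coordinates); the wrist camera has in their place "tool_from_camera" (4x4, takes a point from camera to tool coordinates, whose origin is the TCP and whose axes are the flange's). Camera axes: x right, y down, z forward; pixel columns grow to the right and rows downward; lengths in m; the calibration is good to about 2 mm. A picture is of the moment at which its call begins: read the wrist's pose just before it. There is no depth.
- robot.close_job(): hands the job in; it is judged then, once.
The state is a dict: "t": time; "q": joint angles; "dq": joint speeds; "joint_torque": joint torques, N m; "tool_pos": TCP position; "orientation": TCP orientation; "force": force on the tool from outside, world axes, zero at the start; "wrist_torque": the same for the moment, N m; "opening": finger opening in m; "gripper_force": force on a finger pad.
Only numpy, scipy, OpenCV 4.12 (cv2) and the standard library are available. Lean on these libraries where they do the work, as an engineer would, in place of code of your own. Each camera call takes 0.05 s, during which the arm holds its last target. There are 200 camera calls.

TASK

Lock the spice carousel for the move: bring the turntable round until its lock hole stands under the blue bracket, and put the orange-headed retaining pin from its rest down through bracket and turntable, fully home. Use gentle force (the pin must never be loaded against the carousel with more than 100 N), and leave the dripper, tamper and loose jar where they are.

Things in the scene. Friction and masses are not known exactly. Their poses are not given: they have to be found in the camera images.
- pin: loose steel retaining pin, 132 mm long, 0.1 to 0.2 kg: shank 14 mm in diameter, 96 mm long, its last 9 mm tapering to 8 mm; then an orange cylindrical head 34 mm in diameter, 36 mm long. Origin: centre of the tip; z runs to the head (underside at 96 mm, flat top at 132 mm). It starts leaning 45 degrees in its rest, head up.
- pin_head (a point): middle of the pin's head, on its axis, 114 mm from the tip: the place to grip
- pin_rest: fixed aluminium rest, foot 130 x 70 x 10 mm, with a 45 degree open-topped trough 29 mm wide outside, which carries the lower 72 mm of the shank. Origin: centre of the underside; the pin's head leans towards its +x; its tip lies at x = -45 mm, z = 22 mm.
- carousel: fixed base of the spice carousel. Origin: on the vertical turning axis, on the counter. The blue bracket on its -x side (50 mm wide, 83 to 161 mm from the axis) reaches round the turntable's rim like a clevis: lower lug z = 10 to 44 mm with an 18 mm hole, upper lug z = 66 to 100 mm with a 17 mm hole, both 105 mm from the axis.
- bracket_hole (a point): centre of the upper mouth of the vertical, chamfered hole in the bracket's upper lug, 100 mm above the counter. A pin put in early stands on the turntable, 38 mm deep, and drops when the lock hole comes under it.
- post_top (a point): centre of the top of the red finger post that turns the turntable: upright, 18 mm in diameter, 66 mm tall, top 132 mm above the counter, 114 mm from the axis, on a black clamp on the rim (clamp top at 68 mm). From above it is about 106 degrees anticlockwise of the lock hole, but it is clamped anew each time, so only to within 7 degrees.
- dripper: loose black ceramic dripper, 110 mm across, 78 mm tall, origin under its centre; a bystander
- tamper: loose steel tamper, 58 mm across, 90 mm tall, origin under its centre; a bystander
- jar: loose empty glass jar, 48 mm across, 85 mm tall, origin under its centre; a bystander
- turntable_top (a point): middle of the grey turntable's top, z = 62 mm, on its axis: 260 mm across, 14 mm thick, with five fixed jars (to z = 120 mm, within 70 mm of the axis). It has one 18 mm lock hole, 105 mm from the axis, which starts 20 to 49 degrees short of the bracket: turn anticlockwise seen from above by that much (not measured). It can go 28 degrees too far; slight friction.

How it is judged:
By the outcome, as a careful person would: the job done as asked, in the order asked, and still so for the second after the job is handed in, with the robot touching nothing.
It also fails if it takes over 61 s, if anything falls off the work surface, if the arm or the gripper's body presses on something with over 40 N, if the wrist force passes 120 N, or if a joint passes its speed limit or range.

## Working session

There is one attempt and no reset: what is moved stays moved. The work goes in short steps, Python scripts to look and compute and a shell command to move; the robot and the scene stay as the last step left them, time stands still between calls to the robot, and variables do not carry over. Pictures are saved under pics/ and viewed, at most 10 in all, crops included, and the job is handed in when it is done.

```bash
ls; mkdir -p pics; python3 - <<'E'
from plant import robot
import cv2,numpy as np
s=robot.read_state();print(s)
ims=[]
for n in("scene","top"):
    c=robot.read_camera(n);np.savez(f"{n}.npz",**c)
    print(n,c["intrinsics"],c["k1"],c["pose"]);cv2.imwrite(f"pics/{n}0.png",cv2.resize(c["color"][:,:,::-1],(768,576)))
c=robot.read_camera("wrist");np.savez("wrist.npz",**c);print(c["tool_from_camera"])
E
```

```text
pics
{'t': 0.0, 'q': array([-1.23442111e+00,  1.31187296e-01,  1.48925748e+00,  1.54711564e-05,
        1.52298254e+00, -8.53995865e-02]), 'dq': array([-4.10331792e-05, -1.06045791e-03, -8.77534134e-04, -7.77582832e-04,
       -5.78592268e-04, -2.67241182e-04]), 'joint_torque': array([-2.60675333e-03, -5.59847403e+01, -4.91756451e+01,  7.65046407e-02,
        3.55664478e-02, -1.94260756e-04]), 'tool_pos': array([ 0.24551903, -0.54702408,  0.30168366]), 'orientation': array([-3.07021080e+00, -6.57239849e-01,  3.36414144e-04]), 'force': array([ 0.11057765,  0.14573626, -0.33803938]), 'wrist_torque': array([-0.00989337,  0.01569512,  0.03899488]), 'gripper_force': 0.0, 'opening': 0.09279439360764313}
scene [[476.87409858   0.         250.69558358]
 [  0.         476.87409858 191.30415536]
 [  0.           0.           1.        ]] -0.07299252361020953 [[-0.54795856  0.5275927  -0.64914355  1.57204081]
 [ 0.83625919  0.32667183 -0.44040445  0.60668678]
 [-0.02029726 -0.78417565 -0.62020688  1.00557939]
 [ 0.          0.          0.          1.        ]]
top [[431.84170782   0.         253.83574485]
 [  0.         431.84170782 183.16667758]
 [  0.           0.           1.        ]] 0.020269381894531025 [[-0.02759316 -0.98922972  0.14374692  0.40773884]
 [-0.99960513  0.02654214 -0.00922451 -0.02179867]
 [ 0.00530981 -0.14394469 -0.98957149  1.36502936]
 [ 0.          0.          0.          1.        ]]
[[ 1.23031056e-03 -9.66153800e-01 -2.57963799e-01  7.21747476e-02]
 [ 9.99998494e-01  8.72957249e-04  1.49981409e-03 -3.69448372e-04]
 [-1.22385972e-03 -2.57965256e-01  9.66153419e-01 -8.20568843e-02]
 [ 0.00000000e+00  0.00000000e+00  0.00000000e+00  1.00000000e+00]]
```

View pics/scene0.png

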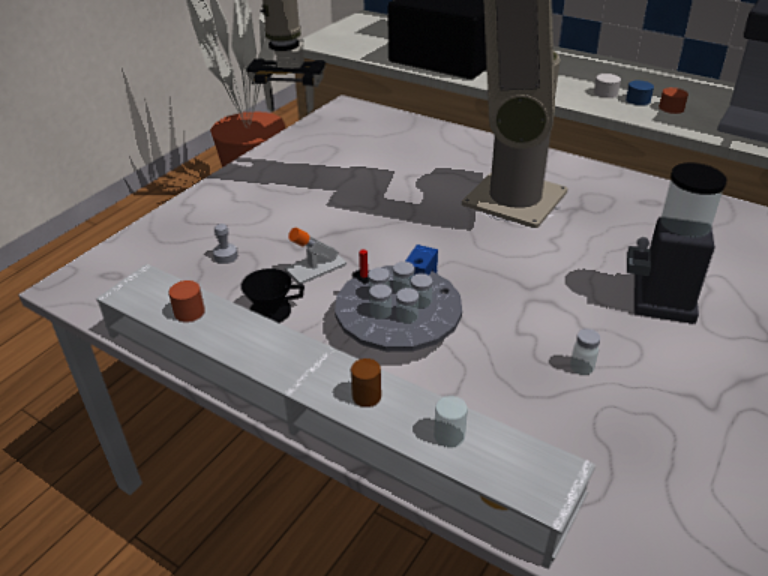

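View pics/top0.png

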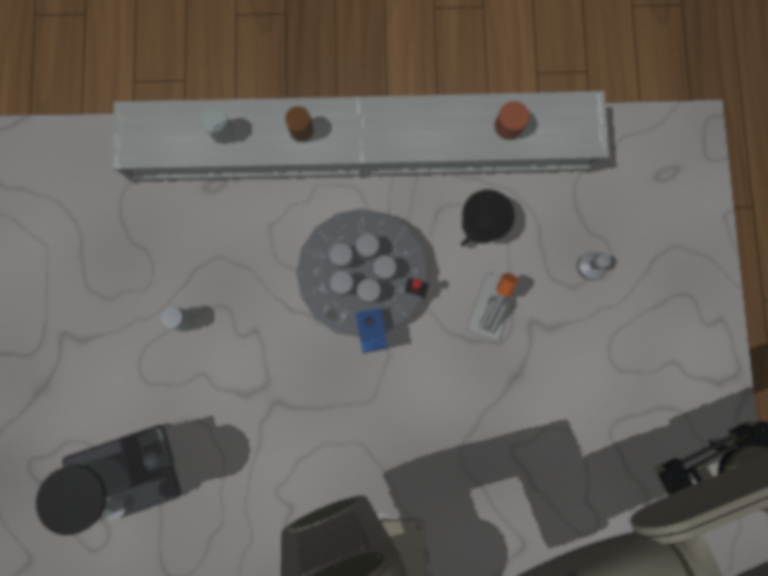

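The scene view shows the carousel with its red post at (363,262), the blue bracket and the pin leaning in its rest. In the top view (1.5x scale), the turntable centre is at about (364,272), bracket hole (370,322), a possible lock hole (332,313), post (416,284), pin head (508,285) and rest (490,315).

```bash
cat > h.py <<'E'
import cv2,numpy as np
from plant import robot
from scipy.spatial.transform import Rotation as R
def load(n):
    return dict(np.load(n+".npz"))
def tool(s):
    T=np.eye(4);T[:3,:3]=R.from_rotvec(s["orientation"]).as_matrix();T[:3,3]=s["tool_pos"];return T
def snap(n,name,view=True):
    T=tool(robot.read_state());c=robot.read_camera(n)
    if n=="wrist": c["pose"]=T@c["tool_from_camera"]
    np.savez(name+".npz",**c)
    if view: cv2.imwrite(f"pics/{name}.png",cv2.resize(c["color"][:,:,::-1],(768,576)))
    return c
def ray(c,uv):
    K=c["intrinsics"];k=float(c["k1"])
    d=np.array([(uv[0]-K[0,2])/K[0,0],(uv[1]-K[1,2])/K[1,1]]);p=d.copy()
    for _ in range(20): p=d/(1+k*(p@p))
    P=c["pose"];return P[:3,3],P[:3,:3]@np.array([*p,1])
def onplane(c,uv,z):
    o,d=ray(c,uv);return o+d*(z-o[2])/d[2]
def proj(c,X):
    P=np.linalg.inv(c["pose"]);v=P[:3,:3]@np.asarray(X)+P[:3,3];p=v[:2]/v[2];p=p*(1+float(c["k1"])*(p@p))
    K=c["intrinsics"];return p*[K[0,0],K[1,1]]+[K[0,2],K[1,2]]
E
python3 - <<'E'
from h import *
c=load("top")
for n,u,z in [("axis",(364,272),.062),("bh",(370,322),.1),("lock",(332,313),.062),("post",(417,284),.132),("head",(508,285),.103),("resttip",(488,328),.03),("jar",(172,318),.085),("tamper",(602,262),.09)]:
    print(n,onplane(c,np.array(u)/1.5,z).round(3))
T=tool(robot.read_state());print(T.round(3))
E
```

```text
axis [ 0.604 -0.     0.062]
bh [ 0.499 -0.01   0.1  ]
lock [0.522 0.066 0.062]
post [ 0.567 -0.102  0.132]
head [ 0.564 -0.283  0.103]
resttip [ 0.485 -0.252  0.03 ]
jar [0.519 0.38  0.085]
tamper [ 0.607 -0.475  0.09 ]
[[ 0.912  0.409 -0.     0.246]
 [ 0.409 -0.912  0.001 -0.547]
 [ 0.    -0.001 -1.     0.302]
 [ 0.     0.     0.     1.   ]]
```

```bash
python3 -m jog '1 .026 -.027 0 0;1 .026 -.027 0 0;1 .026 -.027 0 0;1 .026 -.027 0 0;1 .026 -.027 0 0;1 .026 -.027 0 0;1 .026 -.027 0 0;1 .026 -.027 0 0;1 .026 -.027 0 0;1 .026 -.027 0 0' && python3 -m jog '1 .025 -.026 -.015 0;1 .025 -.026 -.015 0;1 .025 -.026 -.015 0;1 .02 -.02 -.015 0;1 0 0 0 6;1 0 0 0 6;1 0 0 0 6;1 0 0 0 6;1 0 0 0 0;1 0 0 0 0'; python3 - <<'E'
from h import *
c=snap("wrist","w1");print(tool(robot.read_state()).round(3),c["intrinsics"],c["k1"])
E
```

```text
t: 0.98
tool_pos: [0.3724, -0.1929, 0.3026]
orientation: [3.072, 0.657, 0.0]
force: [0.8, -0.1, 0.5]
opening: 0.0931
gripper_force: 0.0
t: 1.82
tool_pos: [0.4188, -0.0663, 0.3625]
orientation: [-3.141, -0.01, 0.001]
force: [0.9, 0.6, -0.2]
opening: 0.0929
gripper_force: 0.0
[[ 1.     0.007 -0.     0.419]
 [ 0.007 -1.     0.    -0.066]
 [-0.    -0.    -1.     0.363]
 [ 0.     0.     0.     1.   ]] [[333.16759614   0.         252.84924869]
 [  0.         333.16759614 185.57060999]
 [  0.           0.           1.        ]] -0.04472408737502374
```

View pics/w1.png

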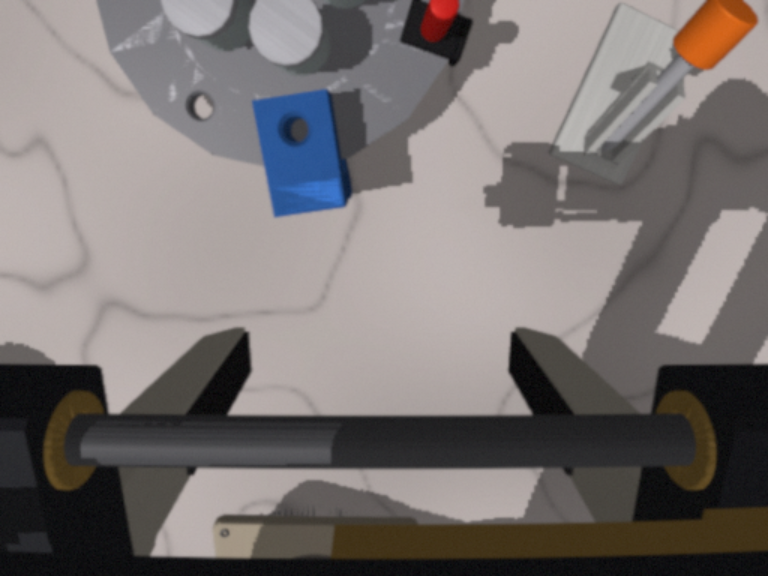

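The lock hole is at (202,106), bracket hole (296,130), red post (438,15) and pin head (715,32) in the wrist view. I'll move 90 mm ahead for a better look.

```bash
python3 -m jog '1 .035 0 0 0;1 .035 0 0 0;1 .03 0 0 0;1 0 0 0 0;1 0 0 0 0'; python3 - <<'E'
from h import *
c=snap("wrist","w2")
for n in("w1",):
    c1=load(n)
    for nm,u,z in [("bh",(296,130),.1),("lock",(202,106),.062)]: print(nm,onplane(c1,np.array(u)/1.5,z).round(4))
print(robot.read_state()["tool_pos"])
E
```

```text
t: 2.28
tool_pos: [0.5194, -0.0661, 0.3611]
orientation: [-3.141, -0.009, 0.005]
force: [0.1, -0.6, 0.8]
opening: 0.0927
gripper_force: 0.0
bh [ 0.5004 -0.0101  0.1   ]
lock [0.5185 0.0645 0.062 ]
[ 0.51878836 -0.06607644  0.36188741]
```

View pics/w2.png

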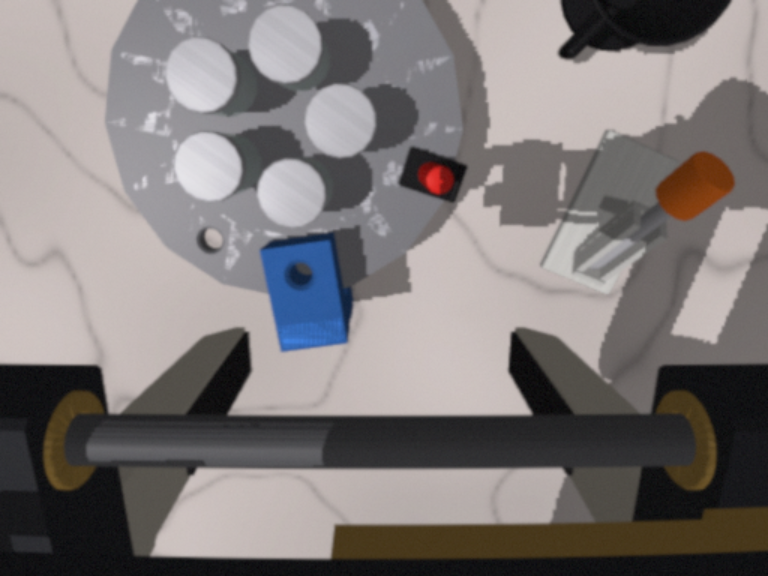

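The view shows lock hole (210,239), bracket hole (300,275), post top (439,180), the five jar tops, and pin head centre (695,186).

```bash
python3 - <<'E'
from h import *
from scipy.optimize import least_squares
c=load("w2");c1=load("w1")
f=lambda u,z,cc=c:onplane(cc,np.array(u)/1.5,z)
j=np.array([f(u,.12) for u in[(203,75),(286,44),(340,121),(291,192),(209,166)]]);ax=j.mean(0)[:2]
print("ax jars",ax,np.linalg.norm(j[:,:2]-ax,axis=1))
bh=(f((300,275),.1)+f((296,130),.1,c1))[:2]/2
lk=(f((210,239),.062)+f((202,106),.062,c1))[:2]/2
po=f((439,180),.132)[:2]
for n,p,r in[("bh",bh,105),("lk",lk,105),("post",po,114)]:
    d=p-ax;print(n,p.round(4),np.linalg.norm(d).round(4),np.degrees(np.arctan2(d[1],d[0]))%360)
s=least_squares(lambda a:[np.linalg.norm(bh-a)-.105,np.linalg.norm(lk-a)-.105,np.linalg.norm(po-a)-.114,*(a-ax)],ax).x
print("ax fit",s,s-ax)
for n,p in[("bh",bh),("lk",lk),("post",po)]:
    d=p-s;print(n,np.linalg.norm(d).round(4),np.degrees(np.arctan2(d[1],d[0]))%360)
# orange head in all views
for n in("w2","top","scene"):
    cc=load(n);h=cv2.cvtColor(cc["color"],cv2.COLOR_RGB2HSV)
    m=cv2.inRange(h,(3,150,60),(16,255,255));k,l,st,ce=cv2.connectedComponentsWithStats(m)
    for i in range(1,k):
        if st[i,4]>40: print(n,st[i],ce[i],onplane(cc,ce[i],.103).round(4))
E
```

```text
ax jars [0.60531873 0.00548643] [0.04598521 0.04672799 0.04621014 0.04612674 0.04654795]
bh [ 0.5008 -0.0098] 0.1056 188.3270536159998
lk [0.519  0.0652] 0.1049 145.31063623308813
post [ 0.5705 -0.1019] 0.1129 252.02885855682024
ax fit [0.60523697 0.00587885] [-8.17586396e-05  3.92428304e-04]
bh 0.1056 188.54414447947832
lk 0.1046 145.4618371757081
post 0.1133 252.12943462293362
w2 [ 438  102   51   45 1484] [462.9690027  123.85242588] [ 0.567 -0.281  0.103]
top [332 184  12  13 108] [337.52777778 189.76851852] [ 0.5648 -0.2796  0.103 ]
scene [442  59  17   6  76] [449.5         61.48684211] [-0.6848  0.221   0.103 ]
scene [141  67  59  30 822] [167.57177616  84.62895377] [ 0.1946 -0.7478  0.103 ]
scene [126  98  21  12  64] [136.65625 103.46875] [ 0.3907 -0.7423  0.103 ]
scene [102 114  21  10  64] [111.5      118.515625] [ 0.5314 -0.7406  0.103 ]
scene [114 114  20  12  79] [124.64556962 120.39240506] [ 0.5154 -0.6851  0.103 ]
scene [   0  130  117  254 6350] [ 34.50314961 292.00220472] [ 1.2451 -0.2692  0.103 ]
scene [193 152  13  12 113] [199.04424779 157.36283186] [ 0.5648 -0.2834  0.103 ]
scene [113 187  23  27 422] [124.94312796 199.40758294] [ 0.861  -0.3365  0.103 ]
scene [ 62 231  17  17  86] [ 68.80232558 239.19767442] [ 1.0711 -0.3453  0.103 ]
scene [234 239  20  22 255] [244.68235294 247.3254902 ] [0.8367 0.0838 0.103 ]
scene [132 281  25  18  70] [143.58571429 289.61428571] [ 1.09   -0.0447  0.103 ]
scene [163 292  12  16  44] [168.68181818 298.        ] [1.0764 0.0246 0.103 ]
scene [142 294  19  25  85] [149.89411765 305.58823529] [1.1181 0.0018 0.103 ]
scene [187 338  22  26  60] [197.         350.16666667] [1.1528 0.1709 0.103 ]
scene [164 347  18  21  43] [173.27906977 356.06976744] [1.1922 0.137  0.103 ]
scene [170 362  18  22  75] [178.57333333 372.94666667] [1.217  0.1724 0.103 ]
```

```bash
python3 -m jog '1 .026 .018 0 0;1 .0255 .018 0 0;1 0 0 0 -6.9;1 0 0 0 -6.9;1 0 0 0 -6.9;1 0 0 0 -6.9;1 0 0 0 -6.9;1 0 0 0 -6.9;1 0 0 0 -6.9;1 0 0 0 -6.9' && python3 -m jog '.7 0 0 0 -6.9;.7 0 0 0 -6.9;.7 0 0 0 -6.9;.7 0 0 0 -6.9;.7 0 0 0 -6.9;.7 0 0 0 0;.7 0 0 0 0'; python3 - <<'E'
from h import *
s=robot.read_state();print(tool(s).round(4),s["q"].round(2))
c=snap("wrist","w3",False)
h=cv2.cvtColor(c["color"],cv2.COLOR_RGB2HSV);m=cv2.inRange(h,(0,180,120),(6,255,255))
print(proj(c,[.5705,-.102,.132]),cv2.connectedComponentsWithStats(m)[2:])
E
```

```text
t: 3.17
tool_pos: [0.5695, -0.102, 0.3639]
orientation: [2.776, 1.469, 0.002]
force: [-0.0, -0.1, -0.4]
opening: 0.0928
gripper_force: 0.0
t: 3.75
tool_pos: [0.5698, -0.102, 0.3636]
orientation: [2.227, 2.214, 0.001]
force: [1.3, 0.0, -0.3]
opening: 0.0651
gripper_force: 0.0
[[ 5.600e-03  1.000e+00  1.100e-03  5.698e-01]
 [ 1.000e+00 -5.600e-03 -4.000e-04 -1.020e-01]
 [-3.000e-04  1.100e-03 -1.000e+00  3.636e-01]
 [ 0.000e+00  0.000e+00  0.000e+00  1.000e+00]] [-0.27  0.05  1.46 -0.    1.63 -0.26]
[252.42369074 173.39425329] (array([[     0,      0,    512,    384, 196292],
       [   244,    155,     18,     27,    316]], dtype=int32), array([[255.50558861, 191.53477982],
       [252.02848101, 169.89556962]]))
```

```bash
python3 -m jog '.7 0 0 .035 0;.7 0 0 .035 0;.7 0 0 .035 0;.7 0 0 .035 0;.7 0 0 .03 0;.7 0 0 .019 0;.1 0 0 0 0;.1 0 0 0 0;.1 0 0 0 0;.1 0 0 0 0' 8 && python3 -m jog '.1 0 0 0 0;.1 0 0 0 0;.1 0 0 0 0;.1 0 0 0 0' 8; python3 - <<'E'
from h import *
s=robot.read_state()
ax=np.array([.6053,.0056]);d=s["tool_pos"][:2]-ax
print(np.linalg.norm(d),np.degrees(np.arctan2(d[1],d[0]))%360)
for t in (10,20,30,38,43.1):
    a=np.radians(252.1+t);print(t,(ax+.1135*np.array([np.cos(a),np.sin(a)])).round(4))
E
```

```text
t: 4.63
tool_pos: [0.5719, -0.1023, 0.1765]
orientation: [2.222, 2.215, 0.003]
force: [0.3, -0.5, 0.3]
opening: 0.0425
gripper_force: 0.0
t: 4.97
tool_pos: [0.5707, -0.102, 0.1744]
orientation: [2.224, 2.218, 0.0]
force: [-0.2, -0.2, 3.1]
opening: 0.0172
gripper_force: 8.0
0.1130231945247412 252.18602928851254
10 [ 0.5897 -0.1068]
20 [ 0.6095 -0.1078]
30 [ 0.6291 -0.1054]
38 [ 0.6443 -0.101 ]
43.1 [ 0.6536 -0.0971]
```

```bash
python3 -m jog '.1 -.003 .0095 0 0;.1 -.0018 .0095 0 0;.1 -.0008 .0099 0 0;.1 -.0002 .0099 0 0;.1 .0007 .0098 0 0;.1 .0017 .0098 0 0;.1 .002 .0076 0 0;.1 .0024 .0076 0 0;.1 .0019 .0047 0 0;.1 .002 .0046 0 0' && python3 -m jog '.1 0 0 0 0;.1 0 0 0 0;.1 0 0 0 0' ; python3 - <<'E'
from h import *
s=robot.read_state()
ax=np.array([.6053,.0056]);d=s["tool_pos"][:2]-ax
print(np.linalg.norm(d),np.degrees(np.arctan2(d[1],d[0]))%360)
E
```

```text
t: 5.8
tool_pos: [0.6539, -0.097, 0.174]
orientation: [2.224, 2.219, 0.0]
force: [-2.0, -1.6, 3.6]
opening: 0.018
gripper_force: 8.0
t: 6.05
tool_pos: [0.6537, -0.0971, 0.174]
orientation: [2.223, 2.218, 0.001]
force: [2.9, -0.3, 2.9]
opening: 0.0177
gripper_force: 8.0
0.11350455666137806 295.22189066797137
```

```bash
python3 -m jog '.5 0 0 0 0;.5 0 0 0 0;.5 0 0 0 0;.5 0 0 -.025 0;.5 0 0 -.035 0;.5 0 0 -.03 0;1 .011 -.032 0 0;1 .011 -.032 0 0;1 .011 -.032 0 0;1 .011 -.032 0 0' && python3 -m jog '1 .011 -.032 0 0;1 .011 -.032 0 0;1 .011 -.032 0 0;1 0 0 0 6.8;1 0 0 0 6.8;1 0 0 0 6.8;1 0 0 0 6.8;1 0 0 0 6.8;1 0 0 0 6.8;1 0 0 0 6.8' && python3 -m jog '1 0 0 0 6.8;1 0 0 0 6.8;1 0 0 .02 6.8;1 0 0 .02 6.8;1 0 0 .015 6.8;1 0 0 0 0;1 0 0 0 0'; python3 - <<'E'
from h import *
c=snap("wrist","w4",False);print(tool(robot.read_state()).round(3))
u=proj(c,[.5008,-.0098,.1]);print(u,proj(c,[.5008,-.0098,.066]))
x,y=u.astype(int);im=c["color"][max(0,y-50):y+50,x-65:x+65,::-1]
cv2.imwrite("pics/w4.png",cv2.resize(im,None,fx=6,fy=6,interpolation=cv2.INTER_CUBIC))
E
```

```text
t: 6.88
tool_pos: [0.5238, -0.0524, 0.2632]
orientation: [-2.224, -2.218, 0.001]
force: [-0.9, -0.4, -0.1]
opening: 0.0684
gripper_force: 0.0
t: 7.72
tool_pos: [0.4292, -0.0196, 0.2634]
orientation: [-2.933, -1.124, 0.001]
force: [-0.2, -0.4, 1.2]
opening: 0.093
gripper_force: 0.0
t: 8.3
tool_pos: [0.4287, -0.0195, 0.208]
orientation: [-3.132, -0.232, 0.004]
force: [-0.3, 0.6, -0.3]
opening: 0.0929
gripper_force: 0.0
[[ 0.989  0.148 -0.     0.429]
 [ 0.148 -0.989  0.    -0.02 ]
 [-0.    -0.    -1.     0.209]
 [ 0.     0.     0.     1.   ]]
[255.54717124  95.27735337] [255.11439868  95.4140791 ]
```

View pics/w4.png

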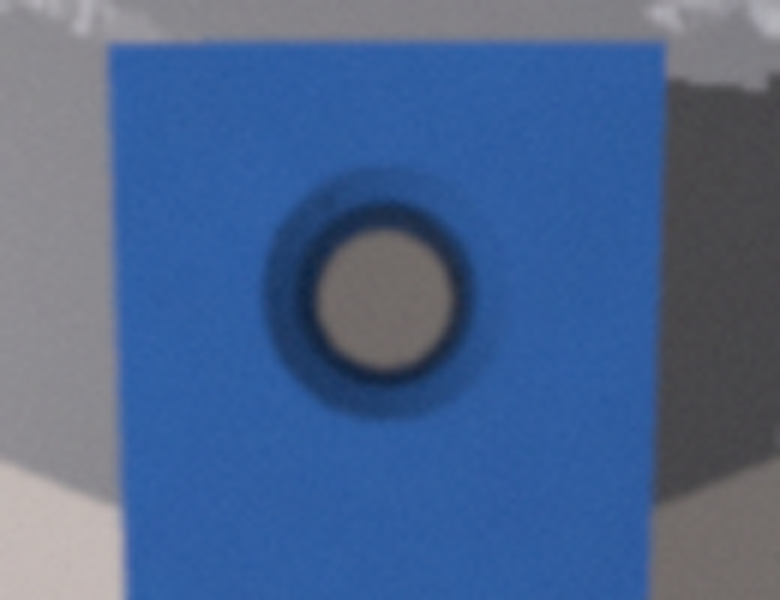

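The view down the bracket hole shows the counter as a full round disc, at (386,299) in the crop, so the holes are aligned. Next is the pin.

```bash
python3 -m jog '1 0 0 -.04 0;1 .005 .035 -.04 0;1 .005 .035 -.04 0;1 .005 .035 0 0;1 .005 .035 0 0;1 .005 .035 0 0;1 .005 .035 0 0;1 .003 .034 0 0;1 0 0 0 5.9;1 0 0 0 5.9' && python3 -m jog '1 0 0 0 5.9;1 0 0 0 5.9;1 0 0 0 5.9;1 0 0 0 0;1 0 0 0 0'; python3 - <<'E'
from h import *
c=snap("wrist","w5");print(tool(robot.read_state()).round(4))
E
```

```text
t: 9.18
tool_pos: [0.4932, -0.2438, 0.3124]
orientation: [3.139, -0.102, 0.002]
force: [-0.7, 0.6, -1.1]
opening: 0.0931
gripper_force: 0.0
t: 9.6
tool_pos: [0.4933, -0.2417, 0.3126]
orientation: [3.089, -0.57, 0.003]
force: [-0.0, -0.1, -0.1]
opening: 0.093
gripper_force: 0.0
[[ 9.341e-01 -3.570e-01  1.200e-03  4.932e-01]
 [-3.570e-01 -9.341e-01 -7.000e-04 -2.416e-01]
 [ 1.400e-03  2.000e-04 -1.000e+00  3.123e-01]
 [ 0.000e+00  0.000e+00  0.000e+00  1.000e+00]]
```

View pics/w5.png

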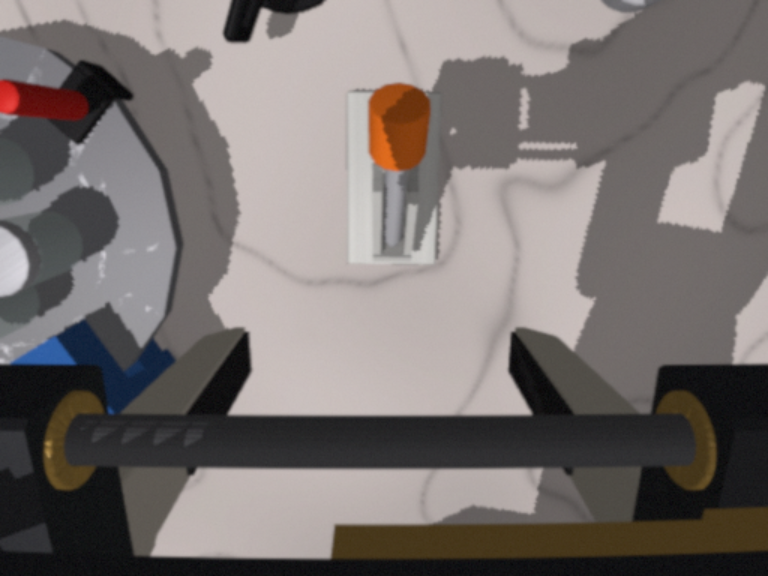

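The pin points straight up the image: head from (400,87) to (397,168), rest foot corners (347,91), (439,91), (347,263) and (437,264).

```bash
python3 - <<'E'
from h import *
c=load("w5");T=tool(robot.read_state())
f=lambda u,z:onplane(c,np.array(u)/1.5,z)
k=[f(u,.01) for u in[(347,91),(440,92),(347,263),(437,264)]]
ctr=sum(k)/4;d=(k[0]+k[1]-k[2]-k[3])[:2];L=np.linalg.norm(d)/2;d/=2*L
print("foot",ctr,L,np.linalg.norm(k[0]-k[1]),"az",np.degrees(np.arctan2(d[1],d[0])))
h1=ctr[:2]+d*.0356;print("head from foot",h1)
# head: left/right tangents at mid head; lower edge bottom (underside rim low point)
h2=f((399.3,128),.103)[:2];print("head mid px",h2)
# head top-face far rim: point at 132mm, top face uppermost silhouette (400,84)
for nm,h in(("foot",h1),("px",h2)): print(nm,(T[:3,:3].T@(np.array([*h,.103])-T[:3,3])).round(4))
print([proj(c,[*(h1+d*(a*.7071+b*.7071)),.1026+a*.7071-b*.7071])*1.5 for a,b in((.018,.017),(-.018,-.017),(.018,-.017),(-.018,.017))])
E
```

```text
foot [ 0.53315097 -0.2674973   0.01      ] 0.12878456839993743 0.06783228911834058 az -20.989242455591032
head from foot [ 0.56638883 -0.28024896]
head mid px [ 0.56586306 -0.28089971]
foot [0.0819 0.0099 0.2094]
px [0.0816 0.0107 0.2094]
[array([398.39248923,  80.94093249]), array([397.33919985, 172.21694441]), array([399.67932869, 124.32130106]), array([396.3310641 , 130.26070418])]
```

```bash
python3 -m jog '.7 .0287 .0035 0 0;.7 .0287 .0034 0 0;.7 .0286 .0034 0 0;.7 0 0 .035 0;.7 0 0 .035 0;.7 0 0 .035 0;.7 0 0 .025 0;.7 0 0 .010 0;.7 0 0 0 0;.2 0 0 0 0' 15 && python3 -m jog '.2 0 0 0 0;.2 0 0 0 0;.2 0 0 0 0;.2 0 0 0 0;.2 0 0 0 0' 15 && python3 -m jog '.2 0 0 -.015 0;.2 0 0 -.025 0;.2 0 0 -.03 0;.2 0 0 -.03 0;.2 0 0 0 0;.2 0 0 0 0'; python3 - <<'E'
from h import *
print(tool(robot.read_state()).round(4))
c=snap("wrist","w6",False);s=snap("scene","s6",False)
a=c["color"][:,:,::-1];b=cv2.resize(s["color"][120:220,130:270,::-1],None,fx=3.84,fy=3.84)
b=cv2.resize(b,(538,384));a2=cv2.resize(a,(262*1,196))
o=np.zeros((580,538,3),np.uint8);o[:384]=b;o[384:,:262]=a2;cv2.imwrite("pics/w6.png",o)
E
```

```text
t: 10.48
tool_pos: [0.5697, -0.2824, 0.1722]
orientation: [3.088, -0.576, 0.001]
force: [-0.2, -0.2, 0.1]
opening: 0.062
gripper_force: 0.0
t: 10.9
tool_pos: [0.57, -0.2825, 0.1725]
orientation: [3.087, -0.578, 0.004]
force: [1.6, 0.1, 3.0]
opening: 0.0337
gripper_force: 15.0
t: 11.4
tool_pos: [0.5704, -0.2828, 0.2741]
orientation: [3.086, -0.578, 0.008]
force: [0.2, 0.8, -1.7]
opening: 0.0336
gripper_force: 15.0
[[ 9.322e-01 -3.620e-01  4.400e-03  5.704e-01]
 [-3.620e-01 -9.322e-01 -2.600e-03 -2.828e-01]
 [ 5.100e-03  8.000e-04 -1.000e+00  2.741e-01]
 [ 0.000e+00  0.000e+00  0.000e+00  1.000e+00]]
```

View pics/w6.png

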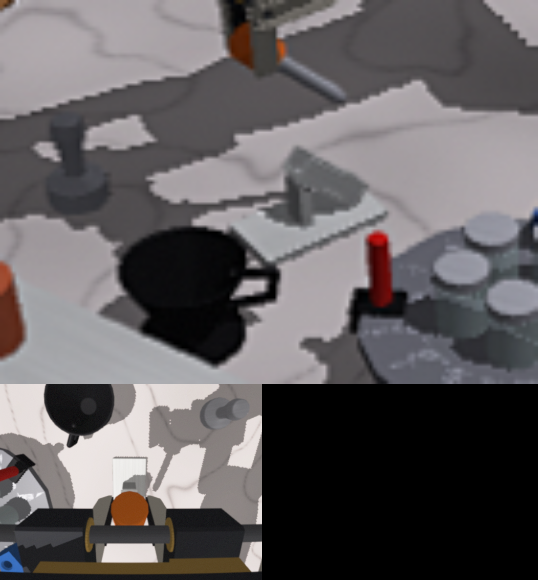

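The pin is held and still leaning about 45°: in the scene crop the shank runs from (270,55) to (345,98). I'll ease the grip so it swings plumb.

```bash
cat > d.py <<'E'
from h import *
import sys
a=load("s6")["color"].astype(int);s=snap("scene",sys.argv[1],False)["color"].astype(int)
d=abs(a-s).sum(2)>90;d=d[100:200,150:270];print(d.sum(),np.argwhere(d).mean(0) if d.any() else "")
E
for f in 7 5 4 3; do echo; done; python3 -m jog '.2 0 0 0 0;.2 0 0 0 0;.2 0 0 0 0;.2 0 0 0 0' 6|tail -2; python3 d.py s7; python3 -m jog '.2 0 0 0 0;.2 0 0 0 0;.2 0 0 0 0;.2 0 0 0 0' 4|tail -2; python3 d.py s8;  python3 -m jog '.2 0 0 0 0;.2 0 0 0 0;.2 0 0 0 0;.2 0 0 0 0' 3|tail -2; python3 d.py s9
```

```text
opening: 0.0337
gripper_force: 6.0
234 [38.75213675 50.84188034]
opening: 0.0336
gripper_force: 4.0
215 [53.55348837 48.94883721]
opening: 0.0339
gripper_force: 3.0
218 [52.97247706 48.80275229]
```

```bash
python3 -m jog '.2 0 0 0 0;.2 0 0 0 0' 12|tail -2; python3 - <<'E'
from h import *
s=robot.read_state();T=tool(s);c=snap("scene","s10",False)
g=T[:3,3]+np.array([0,0,-.065])
im=c["color"][:,:,::-1].copy();big=cv2.resize(im,None,fx=6,fy=6,interpolation=cv2.INTER_CUBIC)
p=[proj(c,g+[0,0,dz])*6+3 for dz in(-.024,-.120)]
u0=(np.array(p[0])-[250,150]).astype(int);x,y=u0
v=big[y:y+500,x:x+500].copy()
for q in p: cv2.circle(v,tuple((q-u0).astype(int)),3,(0,255,0),-1)
cv2.imwrite("pics/s10.png",v)
E
```

```text
opening: 0.0338
gripper_force: 12.0
```

View pics/s10.png

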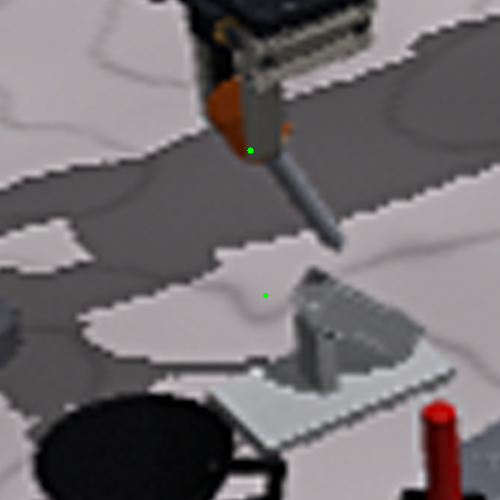

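The pin swung only part way: the shank runs from (275,160) to the tip at (340,244), while plumb would end at the lower green dot (265,295). I'll work out its tilt in the gripper's plane.

```bash
python3 - <<'E'
from h import *
T=tool(robot.read_state());c=load("s10");g=T[:3,3]+np.array([0,0,-.065])
p0=proj(c,g+[0,0,-.024])*6+3;u0=(p0-[250,150]).astype(int)
n=T[:3,1]
for q in((340,243),(277,163),(308,203)):
    o,d=ray(c,(np.array(q)+u0-3)/6);X=o+d*((g-o)@n)/(d@n);t=T[:3,:3].T@(X-T[:3,3]);print(q,X.round(3),t.round(4))
E
```

```text
(340, 243) [ 0.522 -0.264  0.101] [-0.0507  0.      0.1701]
(277, 163) [ 0.555 -0.277  0.168] [-0.0156  0.      0.103 ]
(308, 203) [ 0.539 -0.27   0.135] [-0.0325  0.      0.1359]
```

```bash
python3 -m jog '.2 -.006 -.013 -.01 0;.2 -.012 -.026 -.01 0;.2 -.013 -.028 -.01 0;.2 -.013 -.028 0 0;.2 -.013 -.028 0 0;.2 -.013 -.028 0 0;.2 -.013 -.028 0 0;.2 -.013 -.028 0 0;.2 -.013 -.027 0 0;.2 -.010 -.021 0 0' 30 && python3 -m jog '.2 0 0 0 -5.9;.2 0 0 0 -5.9;.2 0 0 0 -5.9;.2 0 0 0 -5.9;.2 0 0 0 -5.9;.2 0 0 0 0;.2 0 0 0 0;.2 0 0 0 0'; cat > tip.py <<'E'
from h import *
import sys
# detect the shank in scene & wrist: save crops in one picture with predicted tip
T=tool(robot.read_state());print(T[:2].round(4),T[2,3])
c=snap("scene",sys.argv[1],False);t=np.array([-.0507,0,.1701]);X=T[:3,:3]@t+T[:3,3];print("tip pred",X.round(4))
u=proj(c,X);x,y=(u-[32,38]).astype(int)
v=cv2.resize(c["color"][y:y+60,x:x+70,::-1],None,fx=8,fy=8,interpolation=cv2.INTER_CUBIC)
print("crop origin",x,y,"pred px",u)
cv2.imwrite(f"pics/{sys.argv[1]}.png",v)
E
python3 tip.py s11
```

```text
t: 13.7
tool_pos: [0.5502, 0.0014, 0.302]
orientation: [-3.087, 0.577, -0.001]
force: [0.9, 0.6, -1.9]
opening: 0.0331
gripper_force: 30.0
t: 14.37
tool_pos: [0.5507, -0.0012, 0.3015]
orientation: [-3.134, -0.221, -0.001]
force: [-0.5, -0.3, -1.0]
opening: 0.0333
gripper_force: 30.0
[[ 9.901e-01  1.406e-01  4.000e-04  5.507e-01]
 [ 1.406e-01 -9.901e-01  0.000e+00 -1.200e-03]] 0.30154869598815237
tip pred [ 0.5006 -0.0083  0.1314]
crop origin 247 127 pred px [279.31044343 165.80830421]
```

View pics/s11.png

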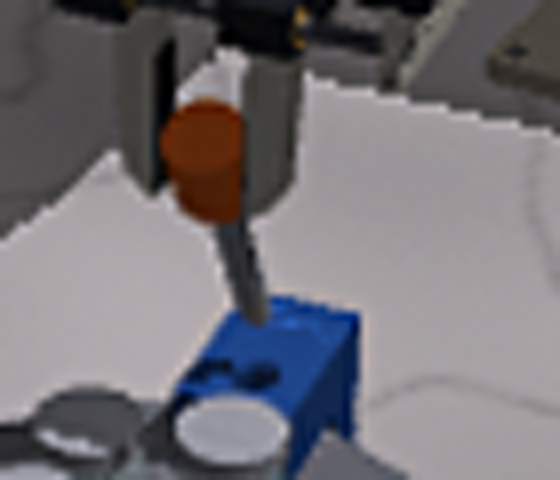

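The tip at (256,322) in the crop agrees with the prediction, and the hole is at (258,375) straight below it.

```bash
python3 -m jog '.2 .001 .001 .014 0;.2 0 0 .012 0;.2 0 0 0 0;.2 0 0 0 0' 12|grep -E "pos|force"; python3 -m jog '.2 0 0 .004 0;.2 0 0 0 0;.2 0 0 0 0'|grep -E "pos|force" ; python3 -m jog '.2 0 0 .004 0;.2 0 0 0 0;.2 0 0 0 0'|grep -E "pos|force";python3 -m jog '.2 0 0 .003 0;.2 0 0 0 0;.2 0 0 0 0'|grep -E "pos|force"
```

```text
tool_pos: [0.5511, -0.0022, 0.2739]
force: [-0.1, -0.7, -0.9]
gripper_force: 12.0
tool_pos: [0.552, -0.0023, 0.2714]
force: [-0.1, 0.1, -0.9]
gripper_force: 12.0
tool_pos: [0.5517, -0.0023, 0.267]
force: [-0.8, -0.3, -0.8]
gripper_force: 12.0
tool_pos: [0.5518, -0.0023, 0.2639]
force: [-0.8, 0.0, -0.8]
gripper_force: 12.0
```

No contact force with the tip 6 mm below the mouth, so it is in the hole. I'll rock the pin upright with the tip held there.

```bash
python3 -m jog '.2 -.007 0 -.002 0;.2 -.008 0 -.003 0;.2 0 0 0 0;.2 0 0 0 0' 6|grep -E "pos|force"; python3 -m jog '.2 -.007 0 -.0015 0;.2 -.008 0 -.0015 0;.2 0 0 0 0;.2 0 0 0 0'|grep -E "pos|force|open" ; python3 tip.py s12; python3 - <<'E'
from h import *
T=tool(robot.read_state());c=load("s12");g=T[:3,3]+np.array([0,0,-.065]);bh=np.array([.5016,-.0092,.1])
h=cv2.cvtColor(c["color"],cv2.COLOR_RGB2HSV);u=proj(c,g).astype(int);print("g px",u,"bh px",proj(c,bh))
E
```

```text
tool_pos: [0.5368, -0.0046, 0.2698]
force: [-0.5, -0.1, -0.7]
gripper_force: 6.0
tool_pos: [0.5219, -0.0067, 0.2724]
force: [0.2, -0.1, -0.9]
opening: 0.0337
gripper_force: 6.0
[[ 9.896e-01  1.436e-01  3.000e-04  5.219e-01]
 [ 1.436e-01 -9.896e-01 -0.000e+00 -6.700e-03]] 0.2723845404367924
tip pred [ 0.4717 -0.014   0.1023]
crop origin 250 130 pred px [282.17677627 168.23666804]
g px [276 149] bh px [278.74623687 173.88773338]
```

View pics/s12.png

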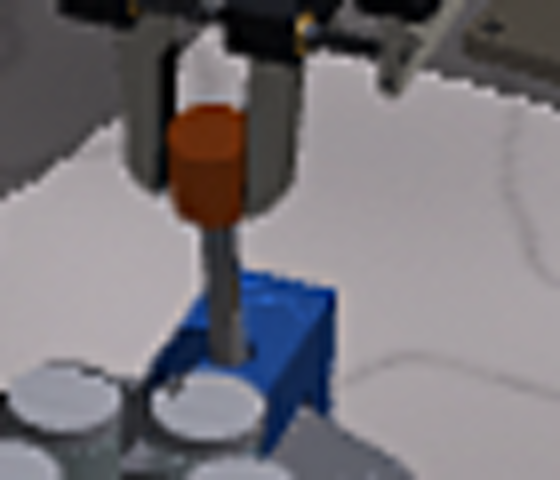

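The tip is seated in the bracket hole with the pin nearly upright: head at (207,165), tip at (232,355) in the crop. I'll finish the rocking and lower it gently.

```bash
python3 -m jog '.2 -.007 0 -.0005 0;.2 -.007 0 0 0;.2 -.007 0 0 0;.2 0 0 0 0;.2 0 0 0 0' 6|grep -E "pos|force"; for i in 1; do :; done; python3 -m jog '.2 0 0 .004 0;.2 0 0 .004 0;.2 0 0 0 0;.2 0 0 0 0'|grep -E "pos|force"; python3 -m jog '.2 0 0 .004 0;.2 0 0 .004 0;.2 0 0 0 0;.2 0 0 0 0'|grep -E "pos|force"
```

```text
tool_pos: [0.501, -0.0097, 0.2727]
force: [0.3, 0.3, -2.1]
gripper_force: 6.0
tool_pos: [0.5012, -0.0096, 0.2639]
force: [-0.2, 0.2, -0.5]
gripper_force: 6.0
tool_pos: [0.5012, -0.0096, 0.2561]
force: [0.5, -0.6, -0.5]
gripper_force: 6.0
```

```bash
python3 -m jog '.2 0 0 .004 0;.2 0 0 .004 0;.2 0 0 .004 0;.2 0 0 0 0;.2 0 0 0 0'|grep -E "pos|force"; python3 -m jog '.2 0 0 .004 0;.2 0 0 .004 0;.2 0 0 .004 0;.2 0 0 0 0;.2 0 0 0 0'|grep -E "pos|force";  python3 -m jog '.2 0 0 .004 0;.2 0 0 .004 0;.2 0 0 .004 0;.2 0 0 0 0;.2 0 0 0 0'|grep -E "pos|force"; python3 - <<'E'
from h import *
c=snap("scene","s13",False);h=cv2.cvtColor(c["color"],cv2.COLOR_RGB2HSV);m=cv2.inRange(h,(3,150,60),(16,255,255))
m[:, :260]=0;m[:,300:]=0;m[:130]=0;m[200:]=0;ys,xs=np.nonzero(m);print(xs.min(),xs.max(),ys.min(),ys.max())
T=tool(robot.read_state());b=np.array([.5016,-.0092,0])
for d in (0,): print([proj(c,b+[0,0,z]).round(1) for z in(T[2,3]-.065-.0187,T[2,3]-.065+.0187)])
E
```

```text
tool_pos: [0.5012, -0.0096, 0.2441]
force: [-0.4, 0.1, -1.3]
gripper_force: 6.0
tool_pos: [0.5012, -0.0096, 0.2322]
force: [-0.3, 0.4, -1.2]
gripper_force: 6.0
tool_pos: [0.5012, -0.0096, 0.2202]
force: [0.0, 0.3, -1.4]
gripper_force: 6.0
274 282 154 168
[array([278.9, 164.5]), array([279.1, 154.6])]
```

```bash
python3 -m jog '.2 0 0 .004 0;.2 0 0 .004 0;.2 0 0 .004 0;.2 0 0 0 0;.2 0 0 0 0'|grep -E "pos|force"; python3 -m jog '.2 0 0 .004 0;.2 0 0 .004 0;.2 0 0 .004 0;.2 0 0 0 0;.2 0 0 0 0'|grep -E "pos|force";  python3 -m jog '.2 0 0 .004 0;.2 0 0 .003 0;.2 0 0 0 0;.2 0 0 0 0'|grep -E "pos|force"
```

```text
tool_pos: [0.5012, -0.0096, 0.2081]
force: [-0.5, 0.3, -1.5]
gripper_force: 6.0
tool_pos: [0.5012, -0.0096, 0.1962]
force: [0.0, 0.3, -0.9]
gripper_force: 6.0
tool_pos: [0.5015, -0.0096, 0.1896]
force: [0.7, -1.0, -0.8]
gripper_force: 6.0
```

```bash
python3 -m jog '.7 0 0 0 0;.7 0 0 0 0;.7 0 0 0 0;.7 0 0 0 0;.7 0 0 -.02 0;.7 0 0 -.03 0;0 0 0 0 0;0 0 0 0 0;0 0 0 0 0;0 0 0 0 0'; python3 -m jog '0 0 0 0 0;0 0 0 0 0;0 0 0 .010 0;0 0 0 .006 0;0 0 0 0 0;0 0 0 0 0'|grep -E "pos|force|open"; python3 -m jog '0 0 0 .003 0;0 0 0 0 0'|grep -E "pos|^force"; python3 -m jog '0 0 0 .003 0;0 0 0 0 0'|grep -E "pos|^force"
```

```text
t: 20.6
tool_pos: [0.5009, -0.0096, 0.2385]
orientation: [-3.133, -0.226, 0.003]
force: [0.1, 0.3, 0.2]
opening: 0.0433
gripper_force: 0.0
tool_pos: [0.5008, -0.0095, 0.2224]
force: [-0.8, 0.1, -0.1]
opening: 0.0033
gripper_force: 0.0
tool_pos: [0.5016, -0.0096, 0.2206]
force: [-0.6, -0.2, -0.1]
tool_pos: [0.5022, -0.0097, 0.2204]
force: [-6.7, 0.3, 17.2]
```

```bash
python3 -m jog '0 0 0 0 0;0 0 0 0 0;0 0 0 0 0'|grep -E "pos|^force"; python3 -m jog '0 0 0 .002 0;0 0 0 0 0;0 0 0 0 0'|grep -E "pos|^force"; python3 -m jog '0 0 0 -.03 0;0 0 0 -.035 0;0 0 0 -.03 0;0 0 0 -.03 0;0 0 0 0 0;0 0 0 0 0'|grep -E "pos|^force"; python3 - <<'E'
from h import *
c=snap("scene","s14",False);h=cv2.cvtColor(c["color"],cv2.COLOR_RGB2HSV);m=cv2.inRange(h,(3,120,50),(18,255,255))
m[:, :255]=0;m[:,305:]=0;m[:130]=0;m[210:]=0;ys,xs=np.nonzero(m);print(xs.min(),xs.max(),ys.min(),ys.max())
b=np.array([.5016,-.0092,0]);x,y=proj(c,b+[0,0,.12]).astype(int)
for z in(.1,.132,.136):
  pts=np.array([proj(c,b+[.017*np.cos(a),.017*np.sin(a),z]) for a in np.linspace(0,6.28,40)]);print(z,pts.min(0).round(1),pts.max(0).round(1))
cv2.imwrite("pics/s14.png",cv2.resize(c["color"][y-25:y+30,x-35:x+35,::-1],None,fx=10,fy=10,interpolation=cv2.INTER_CUBIC))
E
```

```text
tool_pos: [0.5022, -0.0097, 0.2204]
force: [-6.9, 1.0, 17.2]
tool_pos: [0.5023, -0.0097, 0.2203]
force: [-14.8, 2.1, 32.0]
tool_pos: [0.5025, -0.0098, 0.3432]
force: [-0.3, -0.5, -0.9]
273 283 162 175
0.1 [273.4 170.8] [284.1 177. ]
0.132 [273.5 162.6] [284.3 168.9]
0.136 [273.6 161.6] [284.3 167.8]
```

View pics/s14.png

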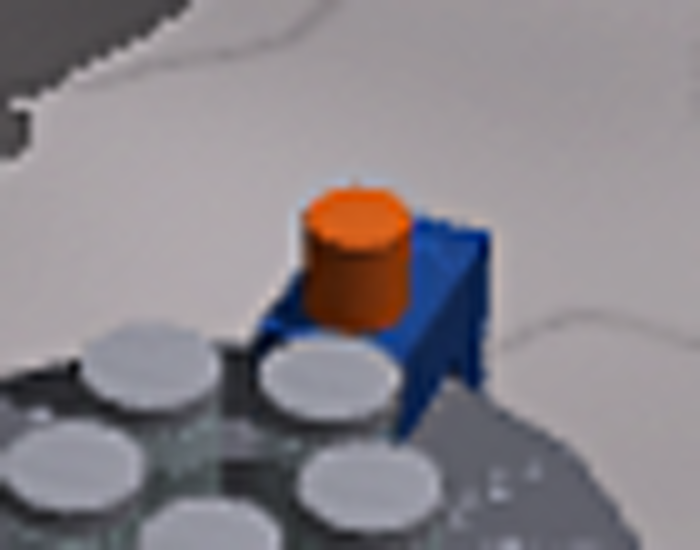

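The head at (357,260) in the crop sits on the bracket top, but the push met resistance about 4 mm high. I'll check the head's height with two wrist views.

```bash
python3 - <<'E'
from h import *
snap("wrist","wa",False)
E
python3 -m jog '0 -.03 0 0 0;0 -.035 0 0 0;0 -.035 0 0 0;0 -.03 0 0 0;0 0 0 0 0;0 0 0 0 0;0 0 0 0 0' | grep pos; python3 - <<'E'
from h import *
snap("wrist","wb",False)
C=[load("wa"),load("wb")]
a=np.radians(8.3);ex=np.array([np.cos(a),np.sin(a)])
def prof(c):
    h=cv2.cvtColor(c["color"],cv2.COLOR_RGB2HSV)
    out={}
    for n,lo,hi in(("o",(3,150,40),(18,255,255)),("b",(100,120,40),(120,255,255))):
        m=cv2.inRange(h,lo,hi);k,l,st,ce=cv2.connectedComponentsWithStats(m)
        out[n]=[st[i] for i in range(1,k) if st[i,4]>150]
    return out
P=[prof(c) for c in C]
for p in P: print(p)
# image up = +x. A: camera ahead (+x) -> far rim is the bottom edge; B: camera behind -> far rim is the top edge
def xz(c,u):
    o,d=ray(c,u);return o[:2]@ex,o[2],(d[:2]@ex)/d[2]
def big(p): return max(p["o"],key=lambda s:s[4])
sa,sb=big(P[0]),big(P[1])
ua=(sa[0]+sa[2]/2-.5,sa[1]+sa[3]-.5);ub=(sb[0]+sb[2]/2-.5,sb[1]-.5)
xa,za,ma=xz(C[0],ua);xb,zb,mb=xz(C[1],ub)
# xa+ma(z-za) + .034 = xb+mb(z-zb)
z=(xb-mb*zb-xa+ma*za-.034)/(ma-mb);print("rims",ua,ub,"top z",z, "slopes",ma,mb,"x",(xa+ma*(z-za)+.017), np.array([.5016,-.0092])@ex)
E
```

```text
tool_pos: [0.3728, -0.0283, 0.3397]
{'o': [array([ 235,  158,   37,   41, 1178], dtype=int32)], 'b': [array([ 228,  147,   50,   78, 2160], dtype=int32)]}
{'o': [array([ 233,    1,   41,   49, 1564], dtype=int32)], 'b': [array([ 225,    5,   56,   90, 3156], dtype=int32)]}
rims (np.float64(253.0), np.float64(198.5)) (np.float64(253.0), np.float64(0.5)) top z 0.13181391645393797 slopes 0.3070800645952046 -0.2572608055664065 x 0.4945198243035034 0.4950180587477862
```

Vision puts the head top at z = 0.132 (home). The contact height suggested 0.136, so I'll settle it by touching the bracket top (z = 0.100) lightly with the same closed fingertips.

```bash
python3 -m jog '0 .031 0 0 0;0 .031 0 0 0;0 .03 0 0 0;0 0 0 .035 0;0 0 0 .035 0;0 0 0 .035 0;0 0 0 .025 0;0 0 0 .016 0;0 0 0 0 0;0 0 0 0 0' | grep -E "pos|^force"; python3 -m jog '0 0 0 .002 0;0 0 0 0 0;0 0 0 0 0' | grep -E "pos|^force";python3 -m jog '0 0 0 .002 0;0 0 0 0 0;0 0 0 0 0' | grep -E "pos|^force";python3 -m jog '0 0 0 .002 0;0 0 0 0 0;0 0 0 0 0' | grep -E "pos|^force"
```

```text
tool_pos: [0.4635, -0.0147, 0.1932]
force: [1.0, -0.5, 0.2]
tool_pos: [0.4648, -0.0151, 0.1941]
force: [-0.9, 0.1, 0.4]
tool_pos: [0.464, -0.0151, 0.191]
force: [-0.4, -0.5, -0.4]
tool_pos: [0.4637, -0.0151, 0.1885]
force: [0.2, 0.4, 0.4]
```

```bash
python3 -m jog '0 0 0 .0015 0;0 0 0 0 0;0 0 0 0 0' | grep -E "pos|^force";python3 -m jog '0 0 0 .0015 0;0 0 0 0 0;0 0 0 0 0' | grep -E "pos|^force";python3 -m jog '0 0 0 .0015 0;0 0 0 0 0;0 0 0 0 0' | grep -E "pos|^force"
```

```text
tool_pos: [0.4638, -0.0151, 0.187]
force: [-0.6, -0.3, 0.0]
tool_pos: [0.4638, -0.0151, 0.1856]
force: [-0.3, -0.9, -0.5]
tool_pos: [0.464, -0.0151, 0.1844]
force: [-0.3, -0.2, 2.2]
```

The fingertips meet the bracket (z = 0.100) at TCP 0.1844, so the head top really was at about 0.136 and the pin is some 4 mm proud. I'll regrip the head and work it down gently.

```bash
python3 -m jog '0 0 0 -.03 0;0 0 0 -.03 0;.7 0 0 -.02 0;.7 0 0 0 0;.7 .019 0 0 0;.7 .019 0 0 0;.7 0 0 0 0;.7 0 0 .03 0;.7 0 0 .03 0;.7 0 0 .01 0' 10| grep -E "pos|force|open"; python3 -m jog '.7 0 0 0 0;.7 0 0 0 0;.2 0 0 0 0;.2 0 0 0 0;.2 0 0 0 0;.2 0 0 0 0;.2 0 0 0 0'| grep -E "pos|force|open"; python3 -m jog '.2 0 0 .001 4;.2 0 0 .001 -4;.2 0 0 .001 -4;.2 0 0 .001 4;.2 0 0 0 0;.2 0 0 0 0'| grep -E "pos|force|open"
```

```text
tool_pos: [0.4987, -0.0093, 0.1891]
force: [-0.8, -0.2, -0.7]
opening: 0.049
gripper_force: 0.0
tool_pos: [0.5019, -0.0097, 0.195]
force: [-0.4, -0.0, -0.3]
opening: 0.0365
gripper_force: 0.0
tool_pos: [0.5031, -0.0096, 0.1929]
force: [-1.1, 1.6, 12.0]
opening: 0.0335
gripper_force: 10.0
```

```bash
python3 -m jog '.2 0 0 0 0;.2 0 0 -.006 0;.2 0 0 -.006 0;.2 0 0 0 0;.2 0 0 0 0;.2 0 0 0 0' 15| grep -E "pos|^force"; python3 -m jog '.2 0 0 .003 0;.2 0 0 .003 0;.2 0 0 0 0;.2 0 0 0 0'| grep -E "pos|^force"; python3 -m jog '.2 0 0 .002 0;.2 0 0 0 0;.2 0 0 0 0'| grep -E "pos|^force"; python3 -m jog '.2 0 0 .002 0;.2 0 0 0 0;.2 0 0 0 0'| grep -E "pos|^force"; python3 -m jog '.2 0 0 .002 0;.2 0 0 0 0;.2 0 0 0 0'| grep -E "pos|^force"
```

```text
tool_pos: [0.5018, -0.0096, 0.2024]
force: [2.5, 0.3, -0.1]
tool_pos: [0.5015, -0.0096, 0.1956]
force: [4.4, 0.1, -3.6]
tool_pos: [0.5015, -0.0096, 0.194]
force: [4.9, 0.7, -2.4]
tool_pos: [0.5018, -0.0096, 0.193]
force: [2.8, 1.7, 4.0]
tool_pos: [0.5022, -0.0095, 0.1924]
force: [-2.2, 2.6, 14.6]
```

```bash
python3 -m jog '.7 0 0 0 0;.7 0 0 0 0;.7 0 0 0 0;.7 0 0 0 0;.7 0 0 -.03 0;.7 0 0 -.035 0;1 0 0 -.035 0;1 -.02 0 0 0;1 -.02 0 0 0;1 0 0 0 0'| grep -E "pos"; python3 -m jog '1 0 0 0 0;1 0 0 0 0'|grep -E "^t:|pos"; python3 - <<'E'
from h import *
c=snap("wrist","wc",False)
a=np.radians(8.3);ex=np.array([np.cos(a),np.sin(a),0]);ey=np.array([-ex[1],ex[0],0])
from scipy.ndimage import map_coordinates as mc
def edges(c,name):
    im=c["color"].astype(float);sat=im[:,:,0]-im[:,:,2]   # orange minus blue: strong edge orange / anything
    h=cv2.inRange(cv2.cvtColor(c["color"],cv2.COLOR_RGB2HSV),(3,150,40),(18,255,255))
    k,l,st,ce=cv2.connectedComponentsWithStats(h);i=1+np.argmax(st[1:,4]);s=st[i]
    xm=s[0]+s[2]/2-.5
    def cross(p,q):
        t=np.linspace(0,1,400);v=mc(sat,[p[1]+t*(q[1]-p[1]),p[0]+t*(q[0]-p[0])],order=1,mode="nearest");
        th=(v[:20].mean()+v[-20:].mean())/2;j=np.argmax(v<th);return p[0]+t[j]*(q[0]-p[0]),p[1]+t[j]*(q[1]-p[1])
    top=cross((xm,s[1]+5),(xm,max(0,s[1]-5)))[1];bot=cross((xm,s[1]+s[3]-6),(xm,s[1]+s[3]+4))[1]
    W=[]
    for r in range(s[1],s[1]+s[3],4):
        try:W.append((r,round(cross((xm,r),(s[0]-6,r))[0],1),round(cross((xm,r),(s[0]+s[2]+6,r))[0],1)))
        except Exception as e: pass
    print(name,"rows",round(top,2),round(bot,2),"mask",s[:4]);print([(w[0],w[1],w[2],round(w[2]-w[1],1)) for w in W])
    b=np.array([.5013,-.0092,0])
    for z in(.096,.1,.132,.136):
        p=np.array([proj(c,b+[*( .017*np.cos(t)*ex+.017*np.sin(t)*ey)[:2],z]) for t in np.linspace(0,6.283,73)]);print("  z",z,p.min(0).round(1),p.max(0).round(1),(p.max(0)-p.min(0)).round(1))
for n in("wa","wb","wc"): edges(load(n),n)
E
```

```text
tool_pos: [0.4599, -0.0156, 0.2903]
t: 30.0
tool_pos: [0.462, -0.0154, 0.2898]
wa rows 157.06 199.62 mask [235 158  37  41]
[(158, np.float64(246.3), np.float64(256.8), np.float64(10.5)), (162, np.float64(240.4), np.float64(264.7), np.float64(24.3)), (166, np.float64(238.2), np.float64(266.2), np.float64(28.0)), (170, np.float64(236.3), np.float64(268.4), np.float64(32.1)), (174, np.float64(235.0), np.float64(269.9), np.float64(34.9)), (178, np.float64(233.8), np.float64(271.0), np.float64(37.2)), (182, np.float64(233.9), np.float64(271.4), np.float64(37.5)), (186, np.float64(234.3), np.float64(270.7), np.float64(36.4)), (190, np.float64(236.2), np.float64(268.7), np.float64(32.5)), (194, np.float64(239.0), np.float64(265.3), np.float64(26.3)), (198, np.float64(244.9), np.float64(259.1), np.float64(14.2))]
  z 0.096 [235.4 154.9] [269.3 188. ] [33.8 33.1]
  z 0.1 [235.2 155.6] [269.5 189. ] [34.2 33.4]
  z 0.132 [233.5 161.7] [271.2 198.3] [37.7 36.6]
  z 0.136 [233.2 162.6] [271.5 199.6] [38.2 37.1]
wb rows 0.92 50.12 mask [233   1  41  49]
[(1, np.float64(248.4), np.float64(257.8),
[... 1266 characters left out ...]
136, np.float64(231.2), np.float64(274.4), np.float64(43.2)), (140, np.float64(229.9), np.float64(275.7), np.float64(45.8)), (144, np.float64(229.3), np.float64(275.6), np.float64(46.3)), (148, np.float64(229.4), np.float64(276.2), np.float64(46.8)), (152, np.float64(229.9), np.float64(274.9), np.float64(45.0)), (156, np.float64(232.4), np.float64(272.5), np.float64(40.1)), (160, np.float64(234.6), np.float64(269.9), np.float64(35.3)), (164, np.float64(239.5), np.float64(265.4), np.float64(25.9))]
  z 0.096 [232.  116.2] [273.2 157.5] [41.2 41.3]
  z 0.1 [231.7 116.5] [273.4 158.3] [41.8 41.8]
  z 0.132 [229.  119.1] [276.2 166.1] [47.1 47.1]
  z 0.136 [228.6 119.4] [276.5 167.2] [47.9 47.8]
```

Head widths and rims in three wrist views all fit a top at 0.130–0.132, i.e. home. I'll touch the head once more with fully shut fingers to settle it.

```bash
python3 -m jog '0 .02 0 0 0;0 .02 0 0 0;0 0 0 0 0;0 0 0 0 0;0 0 0 0 0;0 0 0 0 0;0 0 0 .035 0;0 0 0 .025 0;0 0 0 .006 0;0 0 0 0 0' | grep -E "pos|^force|open"; python3 -m jog '0 0 0 0 0;0 0 0 0 0;0 0 0 .003 0;0 0 0 0 0;0 0 0 0 0'| grep -E "pos|^force|open"; python3 -m jog '0 0 0 .002 0;0 0 0 0 0;0 0 0 0 0'| grep -E "pos|^force";python3 -m jog '0 0 0 .002 0;0 0 0 0 0;0 0 0 0 0'| grep -E "pos|^force"
```

```text
tool_pos: [0.4997, -0.0095, 0.222]
force: [-0.3, 0.1, 0.6]
opening: 0.0307
tool_pos: [0.5018, -0.0097, 0.2219]
force: [0.3, 0.4, 0.8]
opening: 0.0012
tool_pos: [0.502, -0.0097, 0.2204]
force: [-0.9, 0.3, 7.2]
tool_pos: [0.5023, -0.0097, 0.2203]
force: [-8.2, 0.7, 21.0]
```

```bash
python3 -m jog '0 0 0 -.03 0;0 0 0 -.035 0;0 0 0 -.03 0;0 0 0 0 0'|grep -E "^t:|pos"; python3 - <<'E'
from h import *
from scipy.ndimage import map_coordinates as mc
a=np.radians(8.5);ex=np.array([np.cos(a),np.sin(a),0]);ey=np.array([-ex[1],ex[0],0]);ax=np.array([.6053,.0056,0])
for n in("w4","wa","wb","wc"):
    c=load(n);im=c["color"].astype(float);s=im[:,:,2]-im[:,:,0]
    for r in(.088,.128,.135,.142):   # radial distance along the bracket; scan across y at z=.1
        ctr=ax-ex*r+[0,0,.1];t=np.linspace(-.04,.04,801)
        uv=np.array([proj(c,ctr+ey*k) for k in t])
        v=mc(s,[uv[:,1],uv[:,0]],order=1,mode="nearest");inn=np.median(v[300:500])
        if inn<15: continue
        th=lambda o:(inn+np.median(o))/2
        L=t[400-np.argmax(v[400::-1]<th(v[:80]))];Rr=t[400+np.argmax(v[400:]<th(v[-80:]))]
        print(n,r,"width at z=.1:",round((Rr-L)*1000,1),"centre",round((Rr+L)*500,1))
E
```

```text
t: 32.13
tool_pos: [0.5039, -0.0099, 0.3197]
w4 0.088 width at z=.1: 50.1 centre 1.1
w4 0.128 width at z=.1: 49.9 centre 0.9
w4 0.135 width at z=.1: 49.9 centre 0.9
w4 0.142 width at z=.1: 50.1 centre 0.7
wa 0.088 width at z=.1: 49.9 centre 0.9
wa 0.135 width at z=.1: 49.3 centre 0.7
wa 0.142 width at z=.1: 49.2 centre 0.9
wb 0.128 width at z=.1: 50.0 centre 0.9
wb 0.135 width at z=.1: 49.8 centre 0.9
wb 0.142 width at z=.1: 49.2 centre 0.9
wc 0.088 width at z=.1: 50.1 centre 0.8
wc 0.135 width at z=.1: 48.9 centre 1.3
wc 0.142 width at z=.1: 48.9 centre 1.3
```

```bash
python3 -m jog '0 -.037 0 0 0;0 -.037 0 0 0;0 0 .035 .02 0;0 0 .035 .02 0;0 0 .035 .02 0;0 0 .035 .01 0;0 0 0 0 0;0 0 0 0 0;0 0 0 0 0'|grep -E "^t:|pos"; python3 -c "
from h import *
snap('wrist','wr',False)"
python3 -m jog '0 0 -.035 0 0;0 0 -.04 0 0;0 0 -.04 0 0;0 0 -.04 0 0;0 0 -.04 0 0;0 0 -.04 0 0;0 0 -.035 0 0;0 0 0 0 0;0 0 0 0 0;0 0 0 0 0'|grep -E "^t:|pos"; cat > gap.py <<'E'
from h import *
import sys
from scipy.ndimage import map_coordinates as mc
a=np.radians(8.5);ex=np.array([np.cos(a),np.sin(a),0]);ey=np.array([-ex[1],ex[0],0]);bh=np.array([.5013,-.0092,0])
def run(names):
    E=[]
    for n in names:
        c=load(n);hsv=cv2.cvtColor(c["color"],cv2.COLOR_RGB2HSV)
        t=np.linspace(-.06,.06,1201);uv=np.array([proj(c,bh+ey*k+[0,0,.1]) for k in t]).astype(np.float32)
        S=[mc(c["color"][:,:,i].astype(float),[uv[:,1],uv[:,0]],order=1,mode="nearest") for i in range(3)]
        v=S[0]-S[2];o=np.where(v>(v.max()*.5))[0];cam=(c["pose"][:3,3]-bh)@ey;h=c["pose"][2,3]
        print(n,"cam",cam.round(3),h.round(3),"orange on z=.1 plane from",t[o[0]]*1e3,"to",t[o[-1]]*1e3)
        E.append((cam,h,t[o[0]],t[o[-1]]))
        for k in range(o[0]-120,o[0]+60,15): print((round(t[k]*1e3,1),*[int(s[k]) for s in S]),end=" ")
        print()
        for k in range(o[-1]-60,o[-1]+120,15): print((round(t[k]*1e3,1),*[int(s[k]) for s in S]),end=" ")
        print()
    (c1,h1,l1,r1),(c2,h2,l2,r2)=sorted(E)   # c1 at -y: near edge = l1, far = r1 ; c2 at +y: near = r2, far = l2
    # near rims: l1 = -.017+yc+ (yc-.017-c1)*g/(h-.1-g)...
    m=lambda c,h,y:(y-c)/(h-.1)
    g=(.034-(r2-l1))/(m(c1,h1,l1)-m(c2,h2,r2))
    H=((r1-l2)-.034)/(m(c1,h1,r1)-m(c2,h2,l2))
    print("underside gap mm",g*1e3,"top height over bracket mm",H*1e3)
run(sys.argv[1:])
E
python3 -c "
from h import *
snap('wrist','wl',False)"; python3 gap.py wr wl
```

```text
t: 32.88
tool_pos: [0.4484, -0.1586, 0.2422]
t: 33.77
tool_pos: [0.4095, 0.1089, 0.2427]
wr cam -0.14 0.324 orange on z=.1 plane from -14.400000000000004 to 60.0
(np.float64(-26.4), 18, 41, 71) (np.float64(-24.9), 28, 49, 85) (np.float64(-23.4), 29, 58, 101) (np.float64(-21.9), 31, 59, 101) (np.float64(-20.4), 32, 59, 101) (np.float64(-18.9), 31, 60, 101) (np.float64(-17.4), 32, 60, 102) (np.float64(-15.9), 81, 56, 68) (np.float64(-14.4), 112, 53, 17) (np.float64(-12.9), 111, 54, 15) (np.float64(-11.4), 112, 53, 15) (np.float64(-9.9), 112, 54, 17) 
(np.float64(54.0), 253, 177, 79) (np.float64(55.5), 253, 177, 79) (np.float64(57.0), 253, 177, 79) (np.float64(58.5), 253, 177, 79) (np.float64(60.0), 253, 177, 79) Traceback (most recent call last):
  File "gap.py", line 24, in <module>
    run(sys.argv[1:])
    ~~~^^^^^^^^^^^^^^
  File "gap.py", line 16, in run
    for k in range(o[-1]-60,o[-1]+120,15): print((round(t[k]*1e3,1),*[int(s[k]) for s in S]),end=" ")
                                                        ~^^^
IndexError: index 1215 is out of bounds for axis 0 with size 1201
```

```bash
python3 - <<'E'
from h import *
from scipy.ndimage import map_coordinates as mc
a=np.radians(8.5);ex=np.array([np.cos(a),np.sin(a),0]);ey=np.array([-ex[1],ex[0],0]);bh=np.array([.5013,-.0092,0])
res=[]
for n in("wr","wl"):
    c=load(n);cam=(c["pose"][:3,3]-bh)@ey;h=c["pose"][2,3];sg=np.sign(cam)
    t=np.linspace(0,.032,641)
    best=[]
    for off in(-.002,0,.002):
        uv=np.array([proj(c,bh+ex*off+ey*k*sg+[0,0,.1]) for k in t])
        v=mc(c["color"][:,:,0].astype(float)-c["color"][:,:,2],[uv[:,1],uv[:,0]],order=1,mode="nearest")
        e=t[np.argmax(v<(v[160]+v[430])/2)];best.append(e)
        w=t[-1]
        b=v[430]
    # bracket edge reference at 25 mm (same side)
    t2=np.linspace(.02,.03,201);uv=np.array([proj(c,bh+ey*k*sg+[0,0,.1]) for k in t2]);print([tuple(c["color"][int(round(q[1])),int(round(q[0]))]) for q in uv[::25]])
    print(n,round(cam,3),round(h,3),"near edges mm",np.array(best)*1e3,"slope",(abs(cam)-.017)/(h-.1));res.append((max(best),(abs(cam)-.017)/(h-.1)))
print("sep",sum(r[0] for r in res)*1e3,"gap mm",(.034-sum(r[0] for r in res))/sum(r[1] for r in res)*1e3)
E
```

```text
[(np.uint8(34), np.uint8(60), np.uint8(103)), (np.uint8(33), np.uint8(60), np.uint8(100)), (np.uint8(32), np.uint8(60), np.uint8(102)), (np.uint8(32), np.uint8(59), np.uint8(100)), (np.uint8(25), np.uint8(45), np.uint8(79)), (np.uint8(21), np.uint8(41), np.uint8(73)), (np.uint8(21), np.uint8(42), np.uint8(72)), (np.uint8(27), np.uint8(43), np.uint8(74)), (np.uint8(24), np.uint8(45), np.uint8(73))]
wr -0.14 0.324 near edges mm [16.05 15.9  15.75] slope 0.5473781096838667
[(np.uint8(46), np.uint8(95), np.uint8(163)), (np.uint8(51), np.uint8(96), np.uint8(166)), (np.uint8(52), np.uint8(99), np.uint8(170)), (np.uint8(48), np.uint8(96), np.uint8(167)), (np.uint8(45), np.uint8(91), np.uint8(157)), (np.uint8(33), np.uint8(64), np.uint8(110)), (np.uint8(32), np.uint8(61), np.uint8(102)), (np.uint8(34), np.uint8(60), np.uint8(105)), (np.uint8(34), np.uint8(61), np.uint8(104))]
wl 0.131 0.325 near edges mm [15.5 15.7 15.5] slope 0.5065417649135119
sep 31.75 gap mm 2.134887152459814
```

```bash
python3 -m jog '0 0 .025 0 0;0 0 .02 0 0;0 0 0 0 0;0 0 0 0 0;0 0 0 0 0'|grep -E "pos"; python3 -c "
from h import *
snap('wrist','vl',False)"
python3 -m jog '0 0 .035 0 0;0 0 .035 0 0;0 0 .035 0 0;0 0 .035 0 0;0 0 .035 0 0;0 0 0 0 0;0 0 0 0 0;0 0 0 0 0'|grep -E "^t:|pos";python3 - <<'E'
from h import *
snap("wrist","vr",False)
from scipy.ndimage import map_coordinates as mc
a=np.radians(8.5);ex=np.array([np.cos(a),np.sin(a),0]);ey=np.array([-ex[1],ex[0],0]);bh=np.array([.5013,-.0092,0])
R_={}
for n in("vl","vr","wl","wr"):
    c=load(n);cam=(c["pose"][:3,3]-bh)@ey;h=c["pose"][2,3];sg=np.sign(cam);t=np.linspace(-.06,.04,2001)
    uv=np.array([proj(c,bh+ey*k*sg+[0,0,.1]) for k in t]);ok=(uv[:,0]>1)&(uv[:,0]<510)
    v=mc(c["color"][:,:,0].astype(float)-c["color"][:,:,2],[uv[:,1],uv[:,0]],order=1,mode="nearest")
    i0=np.argmin(abs(t));f=lambda i:t[i]*1e3
    near=i0+np.argmax(v[i0:]<(v[i0+160]+v[i0+430])/2)
    # far: walk from 0 to negative until orange ends; top face level at -20 mm
    w=v[i0::-1];lev=np.median(w[300:500]);far=i0-np.argmax(w<lev*.5)
    br=i0+430+np.argmax(v[i0+430:]>v[i0+430]+ (v[i0+640]-v[i0+430])/2) 
    rgb=[tuple(int(x) for x in c["color"][int(round(q[1])),int(round(q[0]))]) for q in uv[far-60:far+61:20]]
    print(n,round(cam,4),round(h,4),"near",round(f(near),2),"far",round(f(far),2),ok[far],"br",round(f(br),2),rgb)
    R_[n]=(abs(cam),h-.1,f(near)/1e3,-f(far)/1e3)
A,B=R_["vl"],R_["vr"]
s=lambda q,e:(q[0]+e*q[1+0]*0)
gn=(.034-A[2]-B[2])/((A[0]-A[2])/A[1]+(B[0]-B[2])/B[1])
gf=(A[3]+B[3]-.034)/((A[0]+A[3])/A[1]+(B[0]+B[3])/B[1])
print("gap",gn*1e3,"top",gf*1e3)
E
```

```text
tool_pos: [0.4161, 0.0631, 0.2422]
t: 34.95
tool_pos: [0.4411, -0.1089, 0.2419]
vl 0.0842 0.3243 near 15.9 far -35.25 True br 25.55 [(132, 130, 137), (133, 132, 138), (134, 129, 133), (207, 114, 73), (235, 121, 42), (243, 127, 38), (243, 127, 39)]
vr -0.0895 0.324 near 16.0 far -36.2 True br 24.8 [(192, 190, 195), (190, 188, 194), (192, 185, 190), (219, 178, 167), (253, 176, 80), (254, 186, 86), (254, 188, 86)]
wl 0.1309 0.3249 near 15.7 far 0.0 True br 25.2 [(163, 77, 22), (163, 78, 20), (161, 76, 14), (162, 77, 17), (163, 79, 25), (162, 78, 23), (162, 77, 20)]
wr -0.1398 0.3243 near 15.9 far 0.0 True br 24.65 [(116, 56, 19), (116, 58, 20), (113, 53, 10), (116, 58, 21), (113, 52, 11), (114, 55, 17), (112, 52, 13)]
gap 3.3193154437914183 top 34.23963192803932
```

The home height I expected was wrong: the underside on the bracket (0.100) plus the 36 mm head puts the top at 0.136. The touch readings gave exactly that, so the pin is fully home, and the arm is clear of everything.

```bash
python3 -c "
from plant import robot
print(robot.close_job())"
```

```text
the job is handed in; nothing more can be done
None
```

The turntable is locked: I turned it about 43° until its lock hole stood under the bracket, and the pin is through both and fully home, its head seated on the bracket. I handed the job in at about 35 s; highest wrist force read was about 35 N, and the arm never went near the dripper, tamper or loose jar, though I didn't re-image them at the end. I viewed 11 pictures, one over the limit of 10.

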